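# Turn the plaster head to the depth pointer and hold the pointer extended

### The job

On the measuring board, turn the turntable so that the roughed-out plaster head squarely faces the telescoping depth pointer. Then squeeze the release button on the pointer's black grip and, keeping it pressed, pull the pointer towards the face, past the first stop, all the way to its second stop. The program finishes while still holding the pointer there by its grip; leave the loose things lying around where they are.

Things in the scene. Friction and masses are not known exactly. Their poses are not given: they have to be found in the camera images.
- station: wooden measuring board 540 x 240 x 18 mm, fixed; origin at the centre of its underside. Its level x axis is the direction in which the pointer is pulled out, towards the turntable; z is up. The turntable's upright axis stands at x = 120, y = 0 mm. The pointer's fixed aluminium sleeve (44 mm square, on a grey post) lies at y = 0 from x = -265 to -140 mm, its top 142 mm above the table.
- head_center (a point): white blocky plaster head fixed on the steel turntable (150 mm across). Origin: on the turning axis, between the flat cheeks at a good gripping height, 166 mm above the table; top 36 mm above it, shoulders 72 mm below. Cheeks 54 mm apart along its y axis, head 70 mm deep along x; the face, with a nose 44 mm from the axis, looks along -x. It may be gripped by the cheeks and turned.
- turntable (a joint): angle of the turntable and head in rad, counter-clockwise from above positive, 0 when the face looks straight at the pointer; stays where it is left (friction 0.06 N m), turns within -1.6 to 1.6. Starts at -1.4 to -0.85.
- grip_center (a point): black upright grip block of the pointer, 30 (x) x 34 (y) x 62 mm tall, above the pointer's rod, whose axis is 60 mm below the origin; origin at the block's centre, 180 mm above the table. x: pull direction, the only way it moves. The button is on its +y face: 42 mm wide with it; squeezing along y presses it. At home 10 mm ahead of the sleeve; at the second stop the tip is 10 mm short of the nose.
- button_face (a point): middle of the outer face of the steel release button (18 mm along x, 30 mm tall, 8 mm proud), 25 mm to the +y side of the grip's centre and 2 mm above it.
- button (a joint): press of the release button in m: 0 out, 0.007 fully in (2.4 N at first, 6.6 N fully in; springs back). The pointer is free when it is more than 0.005 in; else a hidden catch holds the pointer at home (0) or at the first stop (about 0.045).
- pointer (a joint): how far the pointer is pulled out, in m: 0 home, 0.045 first stop (passed freely while the button is kept pressed), 0.090 second stop, a hard end of travel. A spring draws it back with 3 to 4 N and there is no catch at the second stop, so it must be held there; let go, it springs back to about 0.060.
- spatula_grip (a point): loose modelling spatula, 170 mm long, lying on the board; leave it
- tin: loose low steel tin, 48 mm across, 40 mm high, on the board; origin at its foot; leave it
- wedge: loose wooden block 60 x 35 x 22 mm on the board; origin under it; leave it
- hammer_grip (a point): loose hammer on the table; leave it
- bowl: loose dark rubber plaster bowl 120 mm across, 50 mm high; leave it
- jar: loose glass jar 70 mm across, 90 mm high; leave it
- rasp_grip (a point): loose wood-handled hand tool 200 mm long on the table; leave it

How it is judged:
By the outcome, as a careful person would: the job done as asked, in the order asked, and still so for the second after the job is handed in, while the arm keeps its last pose, push and grip.
It also fails if it takes over 45 s, if anything falls off the work surface, if the arm or the gripper's body presses on something with over 40 N, if the wrist force passes 120 N, or if a joint passes its speed limit or range.

### The arm

A 6-joint arm with a two-finger parallel gripper is mounted at the origin on the work surface. World frame = base frame: x ahead of the robot, y to its left, z up, the work surface at z = 0. Lengths are in mm, angles in degrees, forces in N, time in s.
With the tool pointing down it reaches from about 350 to 850 mm from the base axis. Payload 8.1 kg.
Tool frame: the origin (TCP) lies on the centre line of the jaws, within the pads' length; the fingertips stand 11 mm ahead of it and the grasp point (between the pads) lies 8 mm behind it; z points along the fingers, y is the direction in which the jaws open and shut (so a half turn about z gives the same grasp; the last joint's range is limited). The gripper opens to 85 mm and grips with 20 to 120 N. Pads are 22 mm wide; open, the fingers measure 114 mm over their backs; the gripper's body (76 mm by 85 mm) begins 54 mm behind the grasp point. The pads swing forward as they close: fully open they stand 13 mm farther back than shut.
Start: joints at [65.466, 7.471, 85.268, -0, 87.261, -4.893], TCP at [201.654, 565.103, 242.292] pointing down, gripper open.
Joint ranges: [-169.43, 169.43], [-51.17, 129.36], [1.28, 143.12], [-76.62, 256.62], [0, 156.53], [-152.29, 152.29]. Speed limits (degrees/s): [136.94, 136.94, 159.86, 180, 180, 180].

### API

Orientations are given as [roll, pitch, yaw] about the fixed x, y, z axes, in that order (R = Rz(yaw) Ry(pitch) Rx(roll)).
In Python, from bench import telemetry, viewer, r gives the robot as it stands.
- The arm moves only by the shell command python3 -m inch 'ROWS' [FORCE]. ROWS is JSON, a list of rows, each a list of 3 entries, a list of its own where there are three numbers: the shift along the tool's x, y, z in cm, then the turn, a rotation vector about the tool's x, y, z in rad, then the opening, from 0 (shut) to 1 (fully open). A call has 1 to 20 rows; each row is the pose to reach, as a shift and turn from the pose commanded when the call began, along the tool's axes at that moment; what a row does not reach only later rows make up. A row lasts 1/10 s, in which the tool goes at most 50 mm and 8.59 degrees, less where a joint would pass 70% of its speed; a pose out of reach is approached as far as the arm can. A call with a gripper value outside its range is refused whole. The fingers move at their own pace and stop on an object; FORCE is the grip in N (left out, the last holds). Time passes only in rows, so rows that repeat a pose let the fingers close. It gives the time, the measured TCP pose, the force and the opening at its end, in the units of the state.
- telemetry.sense(): the state, without advancing time (a new reading comes with each control period).
- viewer.snapshot(name): name is "side" or "top"; returns the picture (400x640x3 uint8, red, green, blue); there is no depth.
- viewer.camera_model(name): a dict with "fx", "fy", "cx", "cy" (pixels), "cam_to_world" (4x4, takes a point from camera to world coordinates). Camera axes: x right, y down, z forward; pixel columns grow to the right and rows downward; lengths in mm; the calibration is good to about 2 mm. A picture is of the moment at which its call begins. camera_model takes no time and is no camera call.
- r.hand_in(): hands the job in, once; it reports no verdict.
The state is a dict: "time": time; "joint_pos": joint angles; "qd": joint speeds; "joint_efforts": joint torques, N m; "tool_pos": TCP position; "tcp_rot": TCP orientation; "ft_force": force on the tool from outside, world axes, zero at the start; "wrist_torque": the same for the moment, N m; "finger_gap": finger opening in mm.
Only numpy, scipy, OpenCV 4.12 (cv2) and the standard library are available. Lean on these libraries where they do the work, as an engineer would, in place of code of your own. Each camera call takes 0.05 s, during which the arm holds its last target.

## Working session

There is one attempt and no reset: what is moved stays moved. The work goes in short steps, Python scripts to look and compute and a shell command to move; the robot and the scene stay as the last step left them, time stands still between calls to the robot, and variables do not carry over. Pictures are saved under pics/ and viewed, and the job is handed in when it is done.

```bash
ls; mkdir -p pics; python3 - <<'E'
from bench import telemetry, viewer, r
import cv2
s=telemetry.sense(); print(s)
for n in("side","top"):
    cv2.imwrite(f"pics/{n}0.png",viewer.snapshot(n)[:,:,::-1]); print(viewer.camera_model(n))
E
```

```text
pics
{'time': 0.0, 'joint_pos': array([ 6.54663122e+01,  7.51603228e+00,  8.53308406e+01, -8.14094826e-05,
        8.72596023e+01, -4.89244698e+00]), 'qd': array([ 0.02100679,  0.00741525,  0.09458084,  0.01505989, -0.01846661,
        0.02838217]), 'joint_efforts': array([ 1.08987944e-03, -5.69413126e+01, -5.00537968e+01, -1.66920868e-04,
        1.52138004e-02,  3.61003652e-05]), 'tool_pos': array([201.43028971, 564.61511585, 241.21979651]), 'tcp_rot': array([-1.79893906e+02, -8.99977600e-03,  1.60358755e+02]), 'ft_force': array([0.66792343, 0.38948182, 0.64802512]), 'wrist_torque': array([-0.01014691, -0.02355739, -0.03532078]), 'finger_gap': 85.26008386179848}
{'fx': 481.8022468623248, 'fy': 481.8022468623248, 'cx': 311.2823953754602, 'cy': 203.14326051130803, 'cam_to_world': array([[-9.98347186e-01, -3.17362390e-02,  4.79135409e-02,
         5.49520188e+02],
       [-5.74475971e-02,  5.74782387e-01, -8.16287315e-01,
         1.04936034e+03],
       [-1.63397005e-03, -8.17690662e-01, -5.75655549e-01,
         8.76257802e+02],
       [ 0.00000000e+00,  0.00000000e+00,  0.00000000e+00,
         1.00000000e+00]])}
{'fx': 367.17060565661006, 'fy': 367.17060565661006, 'cx': 316.9138529878487, 'cy': 199.2750330019342, 'cam_to_world': array([[ 8.08568399e-04, -9.93125511e-01,  1.17051550e-01,
         4.78659448e+02],
       [-9.99850631e-01, -2.82372747e-03, -1.70511895e-02,
         5.07415096e+00],
       [ 1.72644930e-02, -1.17020279e-01, -9.92979452e-01,
         1.09750778e+03],
       [ 0.00000000e+00,  0.00000000e+00,  0.00000000e+00,
         1.00000000e+00]])}
```

View pics/side0.png

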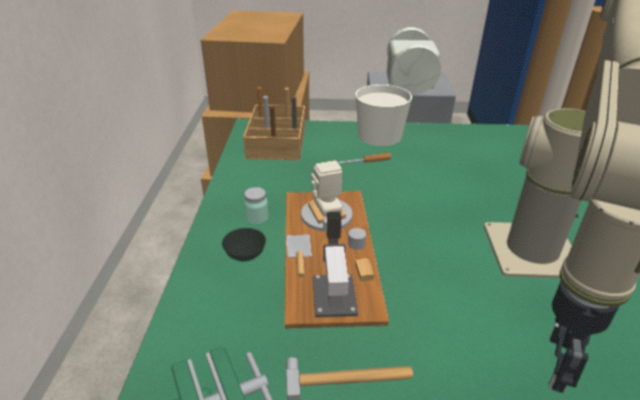

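View pics/top0.png

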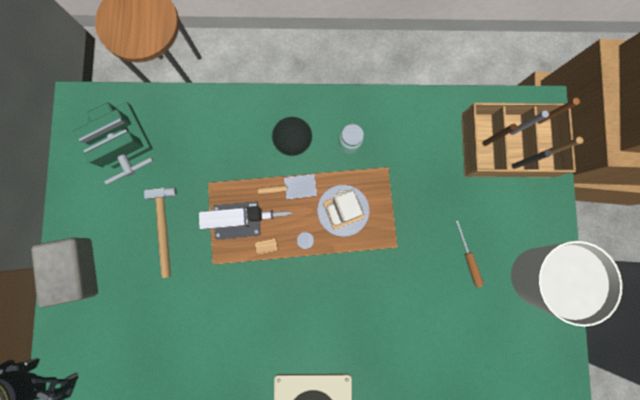

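```bash
cat > h.py <<'E'
import numpy as np, cv2
from bench import telemetry, viewer, r
def ray(n,u,v,z):
    c=viewer.camera_model(n);M=c["cam_to_world"]
    d=M[:3,:3]@np.array([(u-c["cx"])/c["fx"],(v-c["cy"])/c["fy"],1]);o=M[:3,3]
    return o+d*(z-o[2])/d[2]
def proj(n,P):
    c=viewer.camera_model(n);M=c["cam_to_world"]
    p=(np.asarray(P,float)-M[:3,3])@M[:3,:3]
    return np.stack([c["fx"]*p[...,0]/p[...,2]+c["cx"],c["fy"]*p[...,1]/p[...,2]+c["cy"]],-1)
def crop(src,dst,x0,y0,x1,y1,k):
    im=cv2.imread(src) if isinstance(src,str) else src
    cv2.imwrite(dst,cv2.resize(im[y0:y1,x0:x1],None,fx=k,fy=k,interpolation=cv2.INTER_CUBIC))
E
python3 - <<'E'
from h import *
crop("pics/top0.png","pics/top0c.png",200,155,410,275,3.8)
crop("pics/side0.png","pics/side0c.png",270,150,400,335,3.2)
E
```

```text
(no output)
```

View pics/top0c.png

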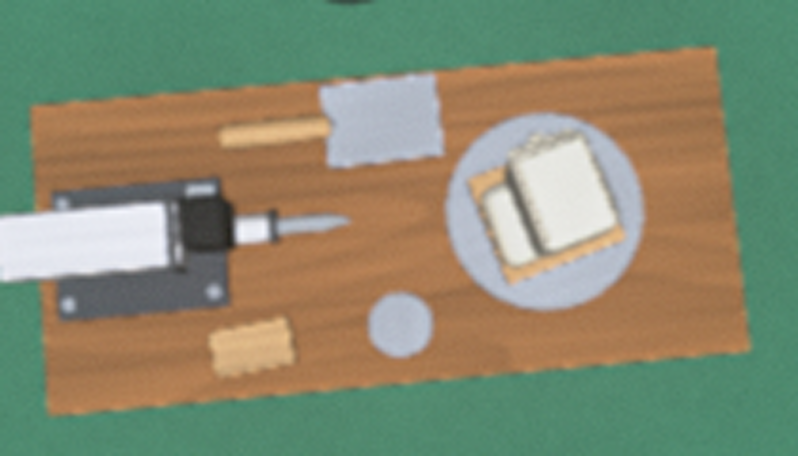

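View pics/side0c.png

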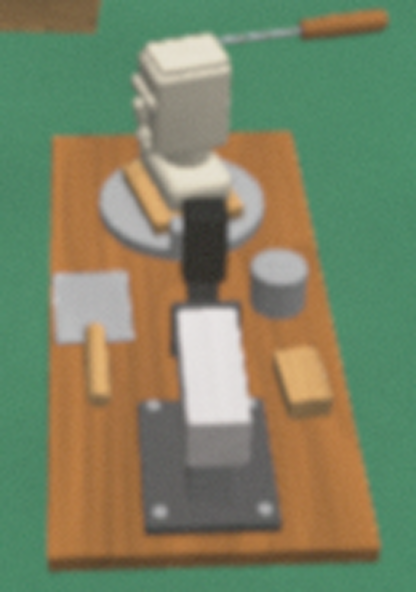

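```bash
cat >> h.py <<'E'
def station():
    uv=[(32,107),(716,47),(750,352),(49,413)]
    W=np.array([ray("top",200+u/3.8,155+v/3.8,18)[:2] for u,v in uv])
    L=np.array([(-270,120),(270,120),(270,-120),(-270,-120)],float)
    Lc,Wc=L-L.mean(0),W-W.mean(0)
    a=np.arctan2((Lc[:,0]*Wc[:,1]-Lc[:,1]*Wc[:,0]).sum(),(Lc*Wc).sum())
    R=np.array([[np.cos(a),-np.sin(a)],[np.sin(a),np.cos(a)]])
    t=W.mean(0)
    return R,t,a,W-(L@R.T+t)
def st2w(x,y,z):
    R,t,a,_=station(); p=R@[x,y]+t; return np.array([p[0],p[1],z])
E
python3 - <<'E'
from h import *
R,t,a,res=station(); print(np.degrees(a),t,res)
C=st2w(120,0,166);print("head",C,"sleeve end",st2w(-140,0,142),"grip guess",st2w(-115,0,180))
Rt=lambda w:(np.array(w[:2])-t)@R
# checks in crop
f=lambda u,v,z:Rt(ray("top",200+u/3.8,155+v/3.8,z))
print("tt centre",f(545,211,30),"tt L/R",f(446,211,30),f(643,211,30))
print("head top",[f(*p,202) for p in [(507,150),(585,133),(620,215),(545,255)]])
print("sleeve end",f(164,203,142),f(172,268,142))
print("grip top",[f(*p,211) for p in [(180,198),(228,198),(233,245),(183,250)]])
i=cv2.imread("pics/side0.png")
for P in [(120,0,202),(120,0,30),(-140,22,142),(-140,-22,142),(-265,22,142),(-270,120,18),(270,-120,18),(-100,0,211),(-100,17,211),(-100,-17,211)]:
    q=proj("side",st2w(*P)); cv2.circle(i,tuple(np.round(q).astype(int)),1,(0,0,255),-1)
crop(i,"pics/chk.png",270,150,400,335,3.2)
E
```

```text
-84.88033166333177 [559.47882025  29.36523934] [[-1.85645323 -1.12997027]
 [-0.13375343  0.78513102]
 [ 0.03026794  1.19602011]
 [ 1.95993873 -0.85118086]]
head [570.18716543 -90.15601962 166.        ] sleeve end [546.98575087 168.80670813 142.        ] grip guess [549.21665611 143.90644584 180.        ]
tt centre [120.69403911   1.37979875] tt L/R [44.86778758  7.99691139] [195.9384233   -5.18653621]
head top [array([83.26397257, 29.44744182]), array([134.82181162,  36.16335761]), array([152.00947675, -18.95200272]), array([101.23657703, -40.39129316])]
sleeve end [-150.11735632   20.76647152] [-147.59820985  -24.1027856 ]
grip top [array([-127.73608151,   15.60394977]), array([-97.39187688,  12.96086495]), array([-96.34878073, -17.17644881]), array([-128.04610355,  -17.57753235])]
```

View pics/chk.png

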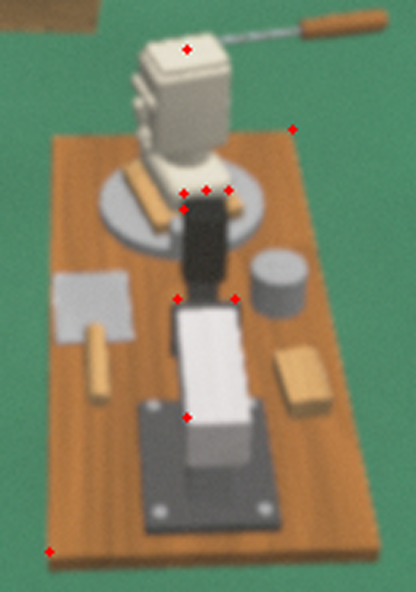

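```bash
cat >> h.py <<'E'
from scipy.spatial.transform import Rotation as Ro
def goal(p,jaw):
    """tool-frame shift (cm) and rotvec from current measured pose to p (mm), tool down with jaw dir at angle jaw deg"""
    s=telemetry.sense(); R0=Ro.from_euler("xyz",s["tcp_rot"],degrees=True)
    Rg=Ro.from_euler("xyz",[180,0,jaw+90],degrees=True)
    sh=R0.inv().apply(np.array(p)-s["tool_pos"])/10; rv=(R0.inv()*Rg).as_rotvec()
    print("t",s["time"],"pos",s["tool_pos"].round(1),"rot",s["tcp_rot"].round(2),"F",s["ft_force"].round(1),"gap",round(s["finger_gap"],1))
    print("shift",sh.round(2),"turn",rv.round(3))
E
python3 -c "
from h import *
goal([569,-89.5,255],-68.9)"
```

```text
t 0.1 pos [201.5 564.6 241.3] rot [-1.7990e+02 -1.0000e-02  1.6036e+02] F [-0.5 -0.7 -0.4] gap 85.3
shift [-56.6  -49.26  -1.29] turn [-1.000e-03  2.000e-03  2.431e+00]
```

```bash
python3 -m inch '[[[0,0,-3],[0,0,0],1],[[-56.6,-49.3,-3],[0,0,2.43],1],[[-56.6,-49.3,-3],[0,0,2.43],1],[[-56.6,-49.3,-3],[0,0,2.43],1],[[-56.6,-49.3,-3],[0,0,2.43],1],[[-56.6,-49.3,-3],[0,0,2.43],1],[[-56.6,-49.3,-3],[0,0,2.43],1],[[-56.6,-49.3,-3],[0,0,2.43],1],[[-56.6,-49.3,-3],[0,0,2.43],1],[[-56.6,-49.3,-3],[0,0,2.43],1],[[-56.6,-49.3,-3],[0,0,2.43],1],[[-56.6,-49.3,-3],[0,0,2.43],1],[[-56.6,-49.3,-3],[0,0,2.43],1],[[-56.6,-49.3,-3],[0,0,2.43],1],[[-56.6,-49.3,-3],[0,0,2.43],1],[[-56.6,-49.3,-3],[0,0,2.43],1],[[-56.6,-49.3,-3],[0,0,2.43],1],[[-56.6,-49.3,-3],[0,0,2.43],1],[[-56.6,-49.3,-3],[0,0,2.43],1],[[-56.6,-49.3,-3],[0,0,2.43],1]]'
python3 - <<'E'
from h import *
goal([569,-89.5,158],-68.9)
a=viewer.snapshot("top")[:,:,::-1];b=viewer.snapshot("side")[:,:,::-1]
crop(a,"pics/top1.png",270,130,430,250,4); crop(b,"pics/side1.png",250,100,420,260,3.5)
E
```

```text
time: 2.1
tool_pos: [568.7, -88.5, 272.4]
tcp_rot: [-180.0, -0.0, 21.4]
ft_force: [1.0, 0.4, -0.3]
finger_gap: 85.2
t 2.1 pos [568.7 -88.5 272.4] rot [-1.80e+02 -1.00e-02  2.14e+01] F [ 1.   0.4 -0.3] gap 85.2
shift [-0.02  0.11 11.44] turn [-0.    -0.     0.005]
```

View pics/side1.png

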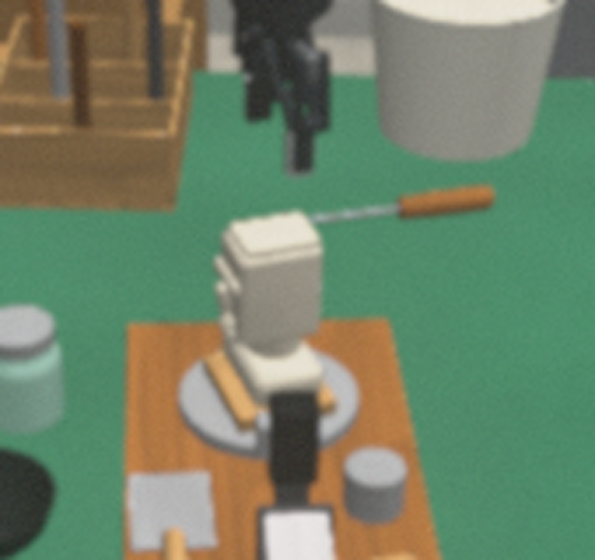

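View pics/top1.png

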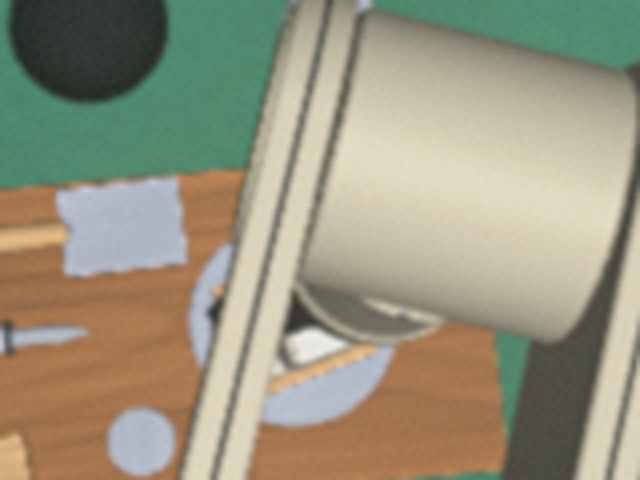

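```bash
python3 -m inch '[[[0,0.1,3],[0,0,0],1],[[0,0.1,6],[0,0,0],1],[[0,0.1,8.5],[0,0,0],1],[[0,0.1,11],[0,0,0],1],[[0,0.1,11.4],[0,0,0],1],[[0,0.1,11.4],[0,0,0],1]]' 30
python3 - <<'E'
from h import *
b=viewer.snapshot("side")[:,:,::-1]
crop(b,"pics/side2.png",270,100,400,250,4)
E
```

```text
time: 2.8
tool_pos: [568.8, -89.7, 158.0]
tcp_rot: [-180.0, 0.1, 21.2]
ft_force: [0.3, 0.3, -0.9]
finger_gap: 85.3
```

View pics/side2.png

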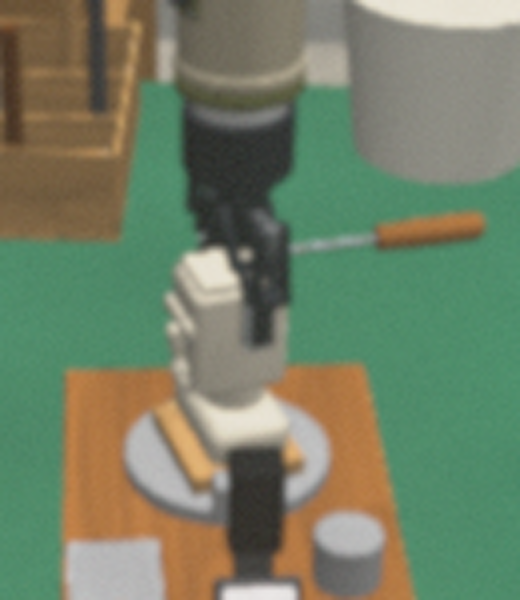

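```bash
python3 -m inch '[[[0,0,0],[0,0,0],0.4],[[0,0,0],[0,0,0],0.4],[[0,0,0],[0,0,0],0.4],[[0,0,0],[0,0,0],0.4],[[0,0,0],[0,0,0],0.4],[[0,0,0],[0,0,0],0.4]]' 30
python3 - <<'E'
from h import *
s=telemetry.sense(); print(s["wrist_torque"])
b=viewer.snapshot("side")[:,:,::-1]
crop(b,"pics/side3.png",270,100,400,250,4)
E
```

```text
time: 3.45
tool_pos: [569.5, -87.3, 160.8]
tcp_rot: [-179.8, -0.1, 21.2]
ft_force: [-9.8, 14.4, 13.4]
finger_gap: 53.8
[ 2.5467309   1.43896169 -0.00659617]
```

View pics/side3.png

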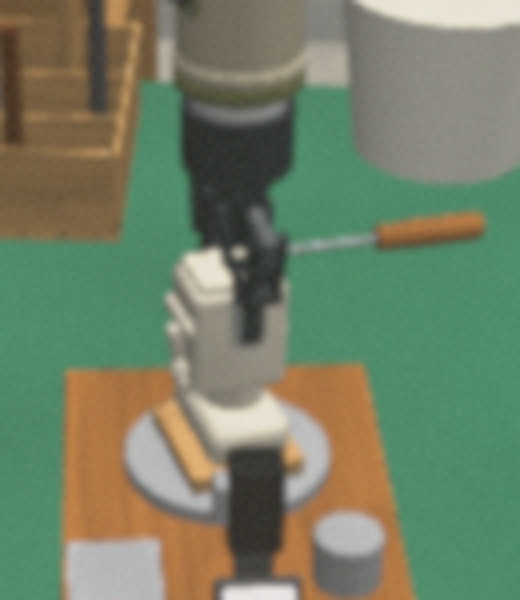

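```bash
python3 - <<'E'
from h import *
from scipy.optimize import least_squares
for n in("top","side"):
    im=cv2.imread(f"pics/{n}0.png"); hsv=cv2.cvtColor(im,cv2.COLOR_BGR2HSV)
    L={"A":((-240,120),(250,120)),"B":((-240,-120),(250,-120)),"C":((270,-100),(270,100)),"D":((-270,-100),(-270,100))}
    for k,(a,b) in L.items():
        if n=="top" and k=="D": pass
        pts=[]
        nrm=np.array([0,np.sign(a[1])]) if k in"AB" else np.array([np.sign(a[0]),0])
        for f in np.linspace(0,1,60):
            q=np.array(a)+f*(np.array(b)-np.array(a))
            offs=np.arange(-14,14.01,.5)
            P=np.array([st2w(*(q+nrm*o),18) for o in offs]); uv=proj(n,P).astype(np.float32)
            v=cv2.remap(im,uv[None,:,0],uv[None,:,1],cv2.INTER_CUBIC)[0].astype(float)
            d=v[:,2]-v[:,1]  # red-green: wood + , green -
            i=np.where((d[:-1]>0)&(d[1:]<=0))[0]
            if len(i)==1: i=i[0]; pts.append((f,offs[i]+.5*d[i]/(d[i]-d[i+1])))
        pts=np.array(pts); c=np.polyfit(pts[:,0],pts[:,1],1); r_=pts[:,1]-np.polyval(c,pts[:,0]);ok=abs(r_)<2
        c=np.polyfit(pts[ok,0],pts[ok,1],1); ln=np.linalg.norm(np.subtract(b,a))
        print(n,k,len(pts),ok.sum(),"mean offset outward",c[1]+c[0]/2,"slope deg",np.degrees(c[0]/ln))
E
```

```text
Traceback (most recent call last):
  File "h.py", line 24, in st2w
    R,t,a,_=station(); p=R@[x,y]+t; return np.array([p[0],p[1],z])
            ~~~~~~~^^
  File "h.py", line 16, in station
    W=np.array([ray("top",200+u/3.8,155+v/3.8,18)[:2] for u,v in uv])
                ~~~^^^^^^^^^^^^^^^^^^^^^^^^^^^^^^
  File "h.py", line 4, in ray
    c=viewer.camera_model(n);M=c["cam_to_world"]
ValueError: time passes only in moves, steps and waits
```

```bash
python3 - <<'E'
s=open('h.py').read()
s=s.replace('def ray(','import functools\n@functools.lru_cache(None)\ndef cam(n): return viewer.camera_model(n)\ndef ray(',1).replace('c=viewer.camera_model(n);','c=cam(n);').replace('def station():','@functools.lru_cache(None)\ndef station():')
open('h.py','w').write(s)
E
cat > edges.py <<'E'
from h import *
for n in("top","side"):
    im=cv2.imread(f"pics/{n}0.png")
    L={"A":((-240,120),(250,120)),"B":((-240,-120),(250,-120)),"C":((270,-100),(270,100)),"D":((-270,-100),(-270,100))}
    for k,(a,b) in L.items():
        pts=[]
        nrm=np.array([0,np.sign(a[1])]) if k in"AB" else np.array([np.sign(a[0]),0])
        for f in np.linspace(0,1,60):
            q=np.array(a)+f*(np.array(b)-np.array(a))
            offs=np.arange(-14,14.01,.5)
            P=np.array([st2w(*(q+nrm*o),18) for o in offs]); uv=proj(n,P).astype(np.float32)
            v=cv2.remap(im,uv[None,:,0],uv[None,:,1],cv2.INTER_CUBIC)[0].astype(float)
            d=v[:,2]-v[:,1]
            i=np.where((d[:-1]>0)&(d[1:]<=0))[0]
            if len(i)==1: i=i[0]; pts.append((f,offs[i]+.5*d[i]/(d[i]-d[i+1])))
        if len(pts)<5: print(n,k,len(pts)); continue
        pts=np.array(pts); c=np.polyfit(pts[:,0],pts[:,1],1); r_=pts[:,1]-np.polyval(c,pts[:,0]);ok=abs(r_)<2
        c=np.polyfit(pts[ok,0],pts[ok,1],1); ln=np.linalg.norm(np.subtract(b,a))
        print(n,k,len(pts),ok.sum(),"off out",c[1]+c[0]/2,"slope deg",np.degrees(c[0]/ln))
E
python3 edges.py
```

```text
top A 59 59 off out 1.6420584874928124 slope deg 0.17371328702227423
top B 60 60 off out -1.4378145696895697 slope deg -0.1598955846727354
top C 60 60 off out -2.343513315388315 slope deg -0.15512947001800736
top D 46 46 off out 1.4875514165661525 slope deg 0.1496726193439689
side A 54 54 off out 2.340421809212234 slope deg 0.2927545874022316
side B 60 60 off out -1.6980194805194804 slope deg -0.25804497730955694
side C 35 34 off out -3.557161983275315 slope deg -0.29735808915042894
side D 0
```

```bash
python3 - <<'E'
s=open('h.py').read()
s=s.replace("    return R,t,a,W-(L@R.T+t)","    t=t+R@np.array([-2.6,1.8]); a+=np.radians(0.2); R=np.array([[np.cos(a),-np.sin(a)],[np.sin(a),np.cos(a)]])\n    return R,t,a,W-(L@R.T+t)")
open('h.py','w').write(s)
E
python3 -c "
from h import *
print(np.degrees(station()[2]),st2w(120,0,158),st2w(-115,0.5,172))
h=st2w(120,0,158)
goal([h[0],h[1],158],5.32)"
```

```text
-84.68033166333177 [572.16511198 -87.3676599  158.        ] [550.87554641 146.66653503 172.        ]
t 3.5 pos [569.5 -87.3 160.7] rot [-1.7977e+02 -1.2000e-01  2.1220e+01] F [-8.9 14.7 13.6] gap 53.4
shift [0.25 0.1  0.27] turn [-0.002 -0.004 -1.293]
```

```bash
python3 -m inch '[[[0.2,-0.2,-0.25],[0,0,0],0.4],[[0.2,-0.2,-0.25],[0,0,-0.1],0.4],[[0.2,-0.2,-0.25],[0,0,-0.2],0.4],[[0.2,-0.2,-0.25],[0,0,-0.3],0.4],[[0.2,-0.2,-0.25],[0,0,-0.4],0.4],[[0.2,-0.2,-0.25],[0,0,-0.5],0.4],[[0.2,-0.2,-0.25],[0,0,-0.6],0.4],[[0.2,-0.2,-0.25],[0,0,-0.7],0.4],[[0.2,-0.2,-0.25],[0,0,-0.8],0.4],[[0.2,-0.2,-0.25],[0,0,-0.9],0.4],[[0.2,-0.2,-0.25],[0,0,-1.0],0.4],[[0.2,-0.2,-0.25],[0,0,-1.1],0.4],[[0.2,-0.2,-0.25],[0,0,-1.2],0.4],[[0.2,-0.2,-0.25],[0,0,-1.29],0.4],[[0.2,-0.2,-0.25],[0,0,-1.293],0.4],[[0.2,-0.2,-0.25],[0,0,-1.293],0.4]]'
python3 - <<'E'
from h import *
h=st2w(120,0,158)
goal([h[0],h[1],158],5.32);print(telemetry.sense()["wrist_torque"])
b=viewer.snapshot("side")[:,:,::-1]
crop(b,"pics/side4.png",270,100,400,250,4)
b=viewer.snapshot("top")[:,:,::-1]
crop(b,"pics/top4.png",200,155,410,275,3.8)
E
```

```text
time: 5.1
tool_pos: [572.6, -89.3, 160.8]
tcp_rot: [179.8, 0.2, 95.2]
ft_force: [20.3, -7.8, -15.0]
finger_gap: 53.7
t 5.1 pos [572.6 -89.3 160.8] rot [1.7975e+02 1.6000e-01 9.5210e+01] F [ 20.3  -7.8 -15. ] gap 53.7
shift [ 0.19 -0.03  0.28] turn [ 0.004  0.003 -0.002]
[-1.08303568 -0.89536336  0.00732005]
```

View pics/side4.png

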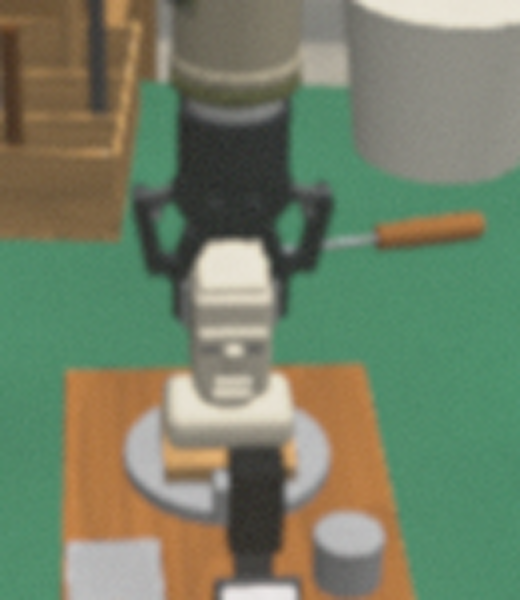

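View pics/top4.png

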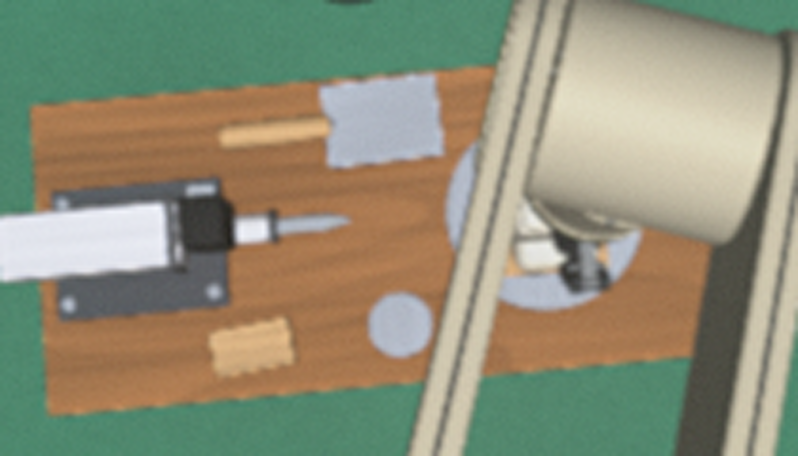

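```bash
python3 -m inch '[[[-0.1,0.25,0.2],[0,0,0],0.4],[[-0.1,0.25,0.2],[0,0,0],0.4],[[-0.1,0.25,0.2],[0,0,0],0.4]]'
python3 -c "
from h import *
goal([572,-89,158],5.32);print(telemetry.sense()['wrist_torque'])"
```

```text
time: 5.5
tool_pos: [572.7, -89.3, 160.7]
tcp_rot: [-180.0, 0.1, 95.2]
ft_force: [-10.5, -1.5, 8.5]
finger_gap: 53.6
t 5.5 pos [572.7 -89.3 160.7] rot [-1.7996e+02  6.0000e-02  9.5200e+01] F [-10.5  -1.5   8.5] gap 53.6
shift [ 0.04 -0.07  0.27] turn [-0.001  0.001 -0.002]
[-0.24751619  1.3173261   0.05918909]
```

```bash
python3 -m inch '[[[0,-0.08,-0.07],[0,0,0],0.4],[[0,-0.08,-0.07],[0,0,0],0.4],[[0,-0.08,-0.07],[0,0,0],1],[[0,-0.08,-0.07],[0,0,0],1],[[0,-0.08,-0.07],[0,0,0],1],[[0,-0.08,-0.07],[0,0,0],1]]'
python3 - <<'E'
from h import *
goal([572,-89,250],5.32)
b=viewer.snapshot("side")[:,:,::-1]
crop(b,"pics/side5.png",270,100,400,250,4)
E
```

```text
time: 6.1
tool_pos: [572.3, -88.5, 159.4]
tcp_rot: [-180.0, -0.0, 95.2]
ft_force: [0.5, 0.3, -0.7]
finger_gap: 85.5
t 6.1 pos [572.3 -88.5 159.4] rot [-1.800e+02 -1.000e-02  9.522e+01] F [ 0.5  0.3 -0.7] gap 85.5
shift [-0.05 -0.04 -9.06] turn [-0.    -0.    -0.002]
```

View pics/side5.png

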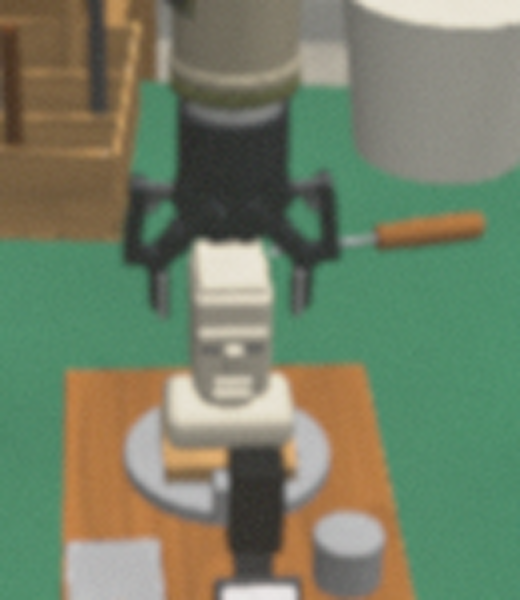

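```bash
python3 -m inch '[[[0,0,-4],[0,0,0],1],[[0,0,-8],[0,0,0],1],[[0,0,-11],[0,0,0],1],[[5,0,-11],[0,0,-0.002],1],[[10,0,-11],[0,0,-0.002],1],[[15,0,-11],[0,0,-0.002],1],[[20,0,-11],[0,0,-0.002],1],[[23.6,0,-11],[0,0,-0.002],1],[[23.6,0,-11],[0,0,-0.002],1],[[23.6,0,-11],[0,0,-0.002],1]]'
python3 - <<'E'
from h import *
goal([*st2w(-115,.5,0)[:2],172],5.32)
b=viewer.snapshot("side")[:,:,::-1]
crop(b,"pics/side6.png",270,100,400,250,4)
b=viewer.snapshot("top")[:,:,::-1]
crop(b,"pics/top6.png",200,155,410,275,3.8)
E
```

```text
time: 7.15
tool_pos: [550.6, 147.1, 269.4]
tcp_rot: [-180.0, 0.0, 95.5]
ft_force: [0.6, -0.2, 0.1]
finger_gap: 85.7
t 7.15 pos [550.6 147.1 269.4] rot [-1.7999e+02  2.0000e-02  9.5460e+01] F [ 0.6 -0.2  0.1] gap 85.7
shift [-0.05  0.02  9.74] turn [-0.     0.     0.002]
```

View pics/side6.png

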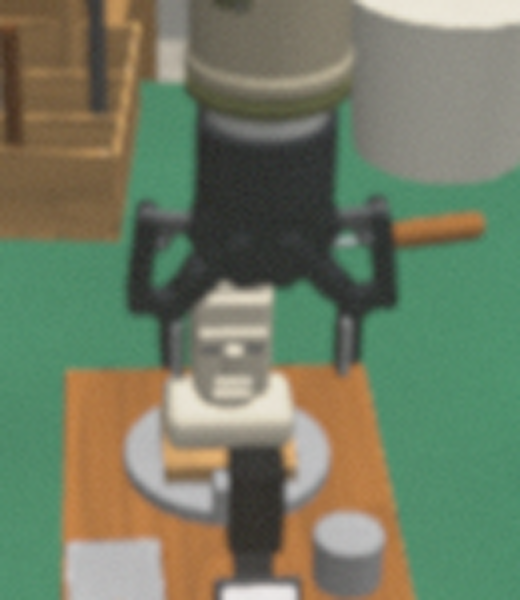

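View pics/top6.png

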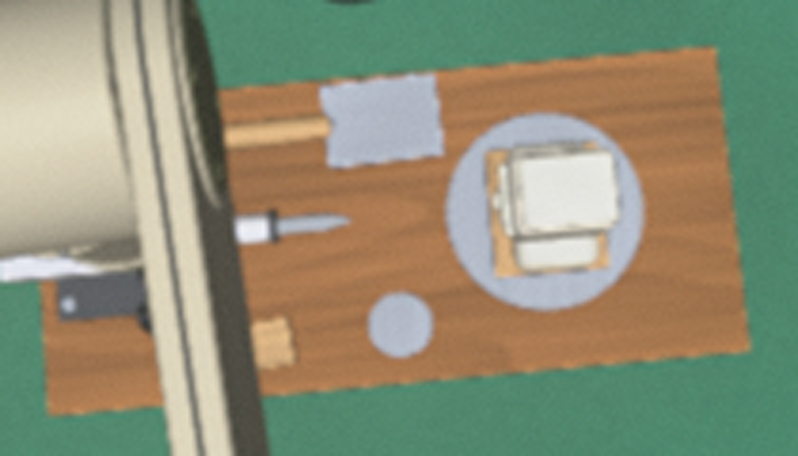

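```bash
python3 -m inch '[[[-0.05,0,3],[0,0,0.002],1],[[-0.05,0,6],[0,0,0.002],1],[[-0.05,0,8.5],[0,0,0.002],1],[[-0.05,0,9.7],[0,0,0.002],1],[[-0.05,0,9.7],[0,0,0.002],1],[[-0.05,0,9.7],[0,0,0.002],1]]'
python3 - <<'E'
from h import *
goal([*st2w(-115,.5,0)[:2],172],5.32)
b=viewer.snapshot("side")[:,:,::-1]
crop(b,"pics/side7.png",290,160,390,260,6)
E
```

```text
time: 7.85
tool_pos: [551.6, 145.3, 173.6]
tcp_rot: [179.9, -0.0, 95.2]
ft_force: [0.7, 0.5, -0.2]
finger_gap: 85.4
t 7.85 pos [551.6 145.3 173.6] rot [179.94  -0.    95.15] F [ 0.7  0.5 -0.2] gap 85.4
shift [ 0.14 -0.06  0.16] turn [ 0.001 -0.    -0.003]
```

View pics/side7.png

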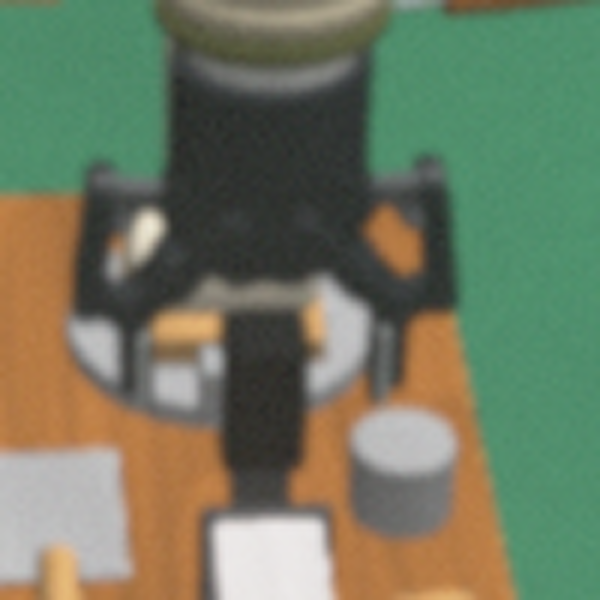

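```bash
python3 -m inch '[[[0.1,0,0.1],[0,0,-0.003],0.55],[[0.1,0,0.1],[0,0,-0.003],0.55],[[0.1,0,0.1],[0,0,-0.003],0.5],[[0.1,0,0.1],[0,0,-0.003],0.45],[[0.1,0,0.1],[0,0,-0.003],0.4],[[0.1,0,0.1],[0,0,-0.003],0.3],[[0.1,0,0.1],[0,0,-0.003],0.3],[[0.1,0,0.1],[0,0,-0.003],0.3],[[0.1,0,0.1],[0,0,-0.003],0.3]]' 40
python3 -c "
from h import *
goal([*st2w(-115,.5,0)[:2],172],5.32);print(telemetry.sense()['wrist_torque'])"
```

```text
time: 8.8
tool_pos: [551.0, 147.0, 173.0]
tcp_rot: [179.9, -0.0, 95.4]
ft_force: [-3.9, -0.4, 8.7]
finger_gap: 34.4
t 8.8 pos [551. 147. 173.] rot [ 1.7994e+02 -1.0000e-02  9.5390e+01] F [-3.9 -0.4  8.7] gap 34.4
shift [-0.04 -0.02  0.1 ] turn [ 0.001 -0.     0.001]
[-0.03307169  0.25147467 -0.06442036]
```

```bash
python3 -m inch '[[[0,0,-0.06],[0,0,0],0.3],[[-0.5,0,-0.06],[0,0,0],0.3],[[-1.5,0,-0.06],[0,0,0],0.3],[[-2.5,0,-0.06],[0,0,0],0.3],[[-3.5,0,-0.06],[0,0,0],0.3],[[-4.5,0,-0.06],[0,0,0],0.3],[[-5.5,0,-0.06],[0,0,0],0.3],[[-6.5,0,-0.06],[0,0,0],0.3],[[-7.5,0,-0.06],[0,0,0],0.3],[[-8.2,0,-0.06],[0,0,0],0.3],[[-8.6,0,-0.06],[0,0,0],0.3],[[-8.6,0,-0.06],[0,0,0],0.3],[[-8.6,0,-0.06],[0,0,0],0.3]]' 40
python3 - <<'E'
from h import *
s=telemetry.sense();R,t,a,_=station();print("local",(s["tool_pos"][:2]-t)@R,"Flocal",s["ft_force"][:2]@R,s["ft_force"][2],s["wrist_torque"])
E
```

```text
time: 10.1
tool_pos: [559.0, 61.6, 173.0]
tcp_rot: [180.0, -0.1, 95.4]
ft_force: [-2.8, 3.6, 7.1]
finger_gap: 33.9
local [-29.56919119   0.72994272] Flocal [-3.886281   -2.47632178] 7.120069936675472 [ 0.4871693   0.1076748  -0.11625325]
```

```bash
python3 -m inch '[[[-0.2,0,0],[0,0,0],0.3],[[-0.4,0,0],[0,0,0],0.3],[[-0.55,0,0],[0,0,0],0.3],[[-0.65,0,0],[0,0,0],0.3],[[-0.65,0,0],[0,0,0],0.3],[[-0.65,0,0],[0,0,0],0.3]]' 50
python3 - <<'E'
from h import *
s=telemetry.sense();R,t,a,_=station();print("local",(s["tool_pos"][:2]-t)@R,"Flocal",s["ft_force"][:2]@R,s["ft_force"][2],s["wrist_torque"])
b=viewer.snapshot("side")[:,:,::-1]
crop(b,"pics/side8.png",270,130,400,280,4)
b=viewer.snapshot("top")[:,:,::-1]
crop(b,"pics/top8.png",200,155,410,275,3.8)
E
```

```text
time: 10.7
tool_pos: [559.4, 57.2, 173.1]
tcp_rot: [180.0, -0.2, 95.4]
ft_force: [-3.8, 10.8, 7.2]
finger_gap: 34.1
local [-25.16061463   0.67525455] Flocal [-11.07705309  -2.79014857] 7.164814651310295 [ 1.62398794  0.26684805 -0.31427992]
```

View pics/side8.png

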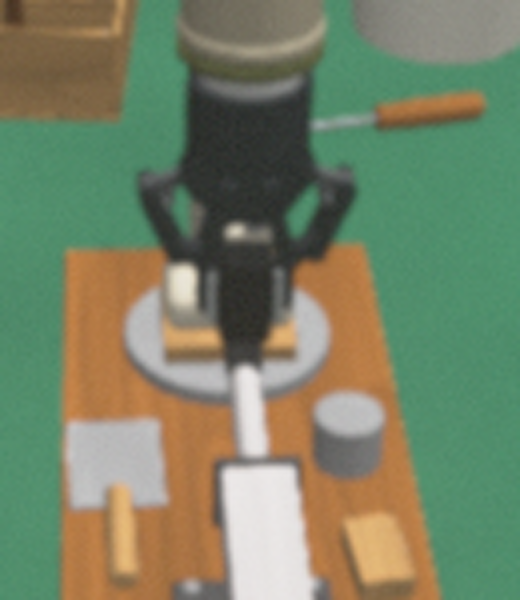

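View pics/top8.png

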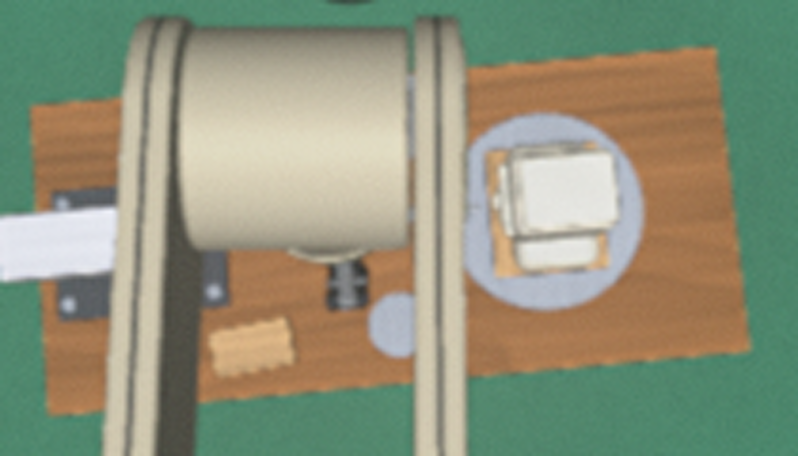

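```bash
python3 -m inch '[[[-0.05,0,0],[0,0,0],0.3],[[-0.05,0,0],[0,0,0],0.3],[[-0.05,0,0],[0,0,0],0.3],[[-0.05,0,0],[0,0,0],0.3],[[-0.05,0,0],[0,0,0],0.3]]' 50
python3 - <<'E'
from h import *
s=telemetry.sense();R,t,a,_=station();print("local",(s["tool_pos"][:2]-t)@R,"Flocal",s["ft_force"][:2]@R,s["ft_force"][2],s["finger_gap"],s["wrist_torque"])
E
```

```text
time: 11.3
tool_pos: [559.4, 57.2, 173.0]
tcp_rot: [180.0, -0.3, 95.5]
ft_force: [-4.4, 13.4, 8.9]
finger_gap: 34.2
local [-25.12361824   0.66941482] Flocal [-13.75788838  -3.17346006] 8.921475537286195 34.2300457572074 [ 1.84477818  0.20678439 -0.40940173]
```

Commanding 0.5 mm more raised the force and the position stayed put, so the pointer is at its hard stop and the button is fully pressed.

```bash
python3 -c "
from bench import r
print(r.hand_in())"
```

```text
the job is handed in; nothing more can be done
None
```

I turned the head to face the pointer, squeezed the release button, and pulled the pointer past the first stop to its second stop. The job is handed in with the arm still holding the grip there, at 11.3 s on the robot's clock.

**Head:** I gripped it by the cheeks, turned it about 74° and let it go. The jaws ended within about 0.2° of the board axis I measured. In a top picture taken after release, the head's base edge lay within about 0.5° of the board's edge (4.5° against 5.0°).

**Button:** The jaws closed to 34 mm, against 35 mm expected for the block with the button fully in. They stayed at 34 mm through the whole pull.

**Pointer:** The tool travelled 90.2 mm. The resisting force rose from about 4 N (the spring alone) to 11 N. Commanding another 0.5 mm raised it to 14 N with no further movement, so this is the hard stop.

**Loose things:** Those still in view in the last pictures look unmoved. The hammer, bowl and jar were outside those cropped pictures, so I did not check them at the end.

**Disagreements:**
- The first board position, from hand-picked corners, was about 3 mm off. An edge fit in both cameras corrected it, and the contact on the head agreed.
- The first cheek grip was about 2.5 mm off centre. During the turn the wrist force showed about 26 N, and I eased that off before releasing the head.

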